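# Hook the cover onto the instrument tray and lower it shut

## Robot

A 6-joint arm with a two-finger parallel gripper is mounted at the origin on the work surface. World frame = base frame: x ahead of the robot, y to its left, z up, the work surface at z = 0. Lengths are in m, angles in degrees, forces in N, time in s.
With the tool pointing down it reaches from about 0.4 to 0.825 m from the base axis. Payload 7 kg.
Tool frame: the origin (TCP) lies on the centre line of the jaws, within the pads' length; the fingertips stand 25 mm ahead of it and the grasp point (between the pads) lies 6 mm ahead of it; x points along the fingers, z is the direction in which the jaws open and shut, and the axes are right-handed (so a half turn about x gives the same grasp; the last joint's range is limited). The gripper opens to 88 mm and grips with 3 to 60 N. Pads are 19 mm wide; open, the fingers measure 130 mm over their backs; the gripper's body (78 mm by 193 mm) begins 47 mm behind the grasp point.
Start: joints at [-51.79, 20.546, 0.682, 0, -70.136, -16.507], TCP at [0.25, -0.627, 0.252] pointing down, gripper open.
Joint ranges: [-176.03, 176.03], [-82.01, 121.73], [-58.28, 71.71], [-173.87, 95.51], [-174.79, -0.11], [-173.66, 173.66]. Speed limits (degrees/s): [136.94, 136.94, 172.46, 180, 180, 180].

## Interface

Orientations are given as [roll, pitch, yaw] about the fixed x, y, z axes, in that order (R = Rz(yaw) Ry(pitch) Rx(roll)).
In Python, from plant import ctrl gives the robot as it stands. The module is installed in compiled form; this text tells all that it offers.
- The arm moves only by the tool send_rows, never from a script. Its argument "deltas" is a list of rows, each an object of numbers: "dx", "dy", "dz": the shift along the tool's x, y, z in mm; "ax", "ay", "az": the turn, a rotation vector about the tool's x, y, z in units of 5 degrees (1.0 is 5 degrees); "fingers": the opening, from 0 (shut) to 1 (fully open). A call has 1 to 12 rows; each row shifts and turns the commanded pose from where the row before left it, along the tool's axes as they then stand; what a row does not reach is not made up. A row lasts 1/8 s, in which the tool goes at most 62.5 mm and 10.7 degrees, less where a joint would pass 70% of its speed; a pose out of reach is approached as far as the arm can. A call with a gripper value outside its range is refused whole. The fingers move at their own pace and stop on an object; the grip force is fixed at half the most. Time passes only in rows, so rows that do not move let the fingers close. It gives the time, the measured TCP pose, the force and the opening at its end, in the units of the state.
- ctrl.get_obs(): the state, without advancing time (a new reading comes with each control period).
- ctrl.snapshot(name): name is "side" or "top" or "wrist"; returns a dict with "image" (480x640x3 uint8, blue, green, red), "fx", "fy", "cx", "cy" (pixels), "R" (3x3) and "t" (3): a world point X has camera coordinates R X + t; the wrist camera has in their place "hand_eye" (4x4, takes a point from camera to tool coordinates, whose origin is the TCP and whose axes are the tool frame's). Camera axes: x right, y down, z forward; pixel columns grow to the right and rows downward; lengths in m; the calibration is good to about 2 mm. The wrist camera is an equidistant fisheye: a pixel r from the principal point sees the ray r / f radians off the axis. A picture is of the moment at which its call begins: read the wrist's pose just before it. There is no depth.
- ctrl.close_job(): hands the job in, once; it reports no verdict.
The state is a dict: "clock": time; "joint_pos": joint angles; "qvel": joint speeds; "tau": joint torques, N m; "tool_pos": TCP position; "orientation": TCP orientation; "force": force on the tool from outside, world axes, zero at the start; "moment": the same for the moment, N m; "opening": finger opening in m.
Only numpy, scipy, OpenCV 4.12 (cv2) and the standard library are available. Lean on these libraries where they do the work, as an engineer would, in place of code of your own. Each camera call takes 0.05 s, during which the arm holds its last target.

## Task

Put the loose metal cover on the grey tray of instruments: hook its narrow tongue under the tray's overhanging lip, then swing the other end down until the cover lies flat on the ledge inside the rim all round, and let go of it. Leave the other things on the counter where they stand.

Things in the scene. Friction and masses are not known exactly. Their poses are not given: they have to be found in the camera images.
- tray: Grey plastic instrument tray, steel instruments in it, fixed to the counter, 176 (x) x 156 mm outside. Origin: centre of its underside, on the counter; z up; -x is the end with the lip, turned roughly to the robot (yaw -0.35 to 0.35 rad). Inside the walls: x -79 to 79, y -70 to 70 mm. Walls 8 to 9 mm thick; side and far (+x) rims are 46 mm high.
- tray_ledge (a point): Centre of the tray's opening at the height of the ledge: tray x = 0, y = 0, z = 40 mm; axes as the tray's. The ledge, 10 mm wide, runs round inside the walls (28 mm wide at the lip end), top at z = 40 mm; the cover rests on it.
- tray_lip (a point): Middle of the lip's free lower edge: tray x -60, y 0, z 56 mm. The lip, 5 mm thick (top z 61 mm), overhangs x -79 to -60 mm at the -x end: below it is a slot 16 mm high (z 40 to 56), 19 mm deep (end wall at x -79), floored by the ledge and closed at y -52 and 52 mm by corner posts 60 mm high that reach x -60.
- cover: Loose cover: bare steel-coloured metal plate 5 mm thick, 128 mm long (x -53 to 75), 130 mm wide, with a tongue 90 mm wide, 22 mm long on its -x end (x -75 to -53). 0.15 to 0.31 kg. Lies flat on the counter left or right of the tray, grip up, tongue roughly to the robot (yaw -0.35 to 0.35 rad). Origin: underside, midway between tongue end and far end; z up. Seated play: 4 mm fore and aft, 5 mm sideways.
- cover_tongue (a point): Middle of the tongue's end, on the underside: cover x = -75, y = 0, z = 0 mm; axes as the cover's.
- cover_front (a point): Middle of the cover's far (wide) end, on the underside: cover x = 75, y = 0, z = 0 mm; axes as the cover's.
- cover_grip (a point): Centre of the top of the cover's black upright grip: cover x = 10, y = 0, z = 39 mm. The grip is a solid block across the plate, 14 mm thick (along cover x), 70 mm wide (along y), rising 34 mm above the plate (z 5 to 39 mm).
- bowl_a: blue plastic bowl, 104 mm across, 58 mm high, one of three near the far edge of the counter; origin: centre of its underside
- bowl_b: a like blue bowl; origin: centre of its underside
- bowl_c: a like blue bowl; origin: centre of its underside
- vial: amber vial with white cap, 30 mm across, 58 mm high, standing between tray and cover on the robot's side; origin: centre of its underside
- jar: white jar, 48 mm across, 75 mm high, standing beyond the vial; origin: centre of its underside
- tape: roll of paper tape lying flat, 68 mm across, 24 mm high, on the right; origin: centre of its underside
- carton: cardboard carton 110 x 70 x 50 mm high, on the left; origin: centre of its underside
Mind the look-alikes: they are no part of the job. Leave any yellow look-alike of the cover alone.

How it is judged:
By the outcome, as a careful person would: the job done as asked, in the order asked, and still so for the second after the job is handed in, with the robot touching nothing.
It also fails if it takes over 40 s, if anything falls off the work surface, if the arm or the gripper's body presses on something with over 40 N, if the wrist force passes 120 N, or if a joint passes its speed limit or range.

## Working session

There is one attempt and no reset: what is moved stays moved. The work goes in short steps, Python scripts to look and compute and a tool call to move; the robot and the scene stay as the last step left them, time stands still between calls to the robot, and variables do not carry over. Pictures are saved under pics/ and viewed, and the job is handed in when it is done.

Besides the shell and the picture viewer there is one more tool, called after ">>>" by a JSON object that holds its "api" and its "payload", one argument or row to a line. send_rows: Moves the arm, as the interface text tells. Its arguments: {"type":"object","properties":{"deltas":{"type":"array","items":{"type":"object","properties":{"dx":{"type":"number"},"dy":{"type":"number"},"dz":{"type":"number"},"ax":{"type":"number"},"ay":{"type":"number"},"az":{"type":"number"},"fingers":{"type":"number"}}}}},"required":["deltas"]}

```bash
mkdir -p pics
python3 - <<'E'
from plant import ctrl
import cv2,numpy as np
o=ctrl.get_obs()
for k,v in o.items(): print(k,np.round(v,4).tolist() if not isinstance(v,str) else v)
for n in ["side","top","wrist"]:
    s=ctrl.snapshot(n); cv2.imwrite(f"pics/{n}0.png",s["image"])
    print(n,[round(float(s[k]),2) for k in("fx","fy","cx","cy")]); 
    for k in("R","t","hand_eye"):
        if k in s: print(k,np.round(s[k],4).tolist())
    np.save(f"{n}0.npy",s,allow_pickle=True)
E
```

```text
clock 0.0
joint_pos [-51.7905, 20.5921, 0.6325, -0.0198, -70.1359, -16.5088]
qvel [-0.0504, 0.0161, 0.0428, -0.025, 0.1557, 0.1726]
tau [0.0012, -58.2709, 29.307, 6.9973, 0.0071, -0.0002]
tool_pos [0.2494, -0.6267, 0.2506]
orientation [5.4618, 89.9028, 117.1558]
force [-0.882, -0.3497, 1.0023]
moment [-0.0097, 0.0396, -0.0519]
opening 0.0877
side [434.38, 434.38, 315.9, 238.5]
R [[-0.798, -0.6027, -0.0049], [-0.3866, 0.518, -0.763], [0.4624, -0.6069, -0.6464]]
t [0.4009, 0.24, 0.8794]
top [597.76, 597.76, 312.2, 233.89]
R [[-0.0182, -0.9998, 0.0014], [-0.985, 0.0177, -0.1715], [0.1715, -0.0045, -0.9852]]
t [0.0256, 0.5279, 1.37]
wrist [371.65, 371.65, 317.76, 251.14]
hand_eye [[-0.0003, -0.2515, 0.9679, -0.133], [0.0005, -0.9679, -0.2515, 0.068], [1.0, 0.0004, 0.0004, -0.001], [0.0, 0.0, 0.0, 1.0]]
```

View pics/top0.png

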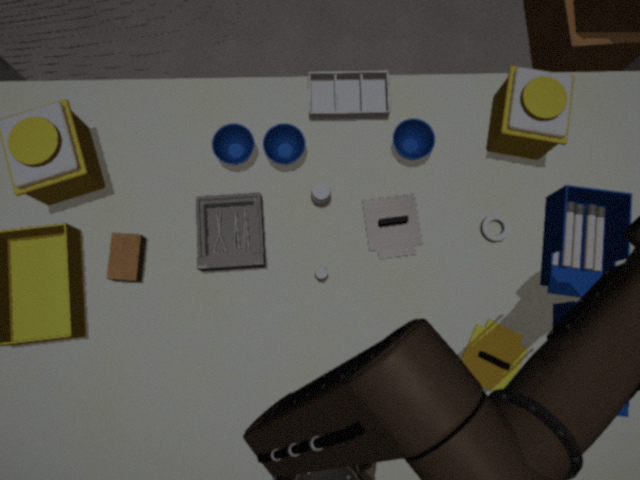

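View pics/side0.png

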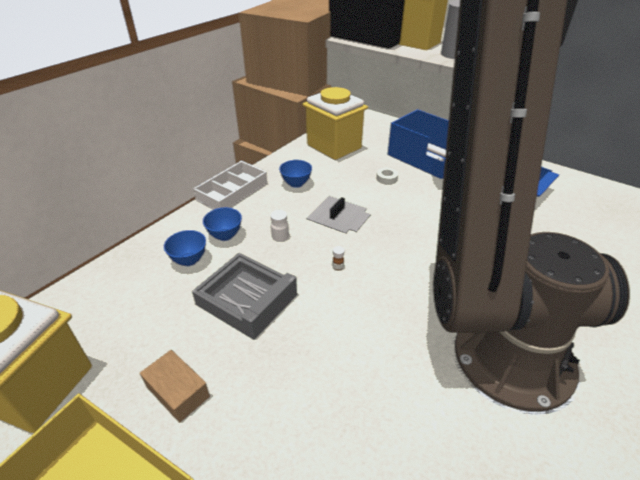

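View pics/wrist0.png

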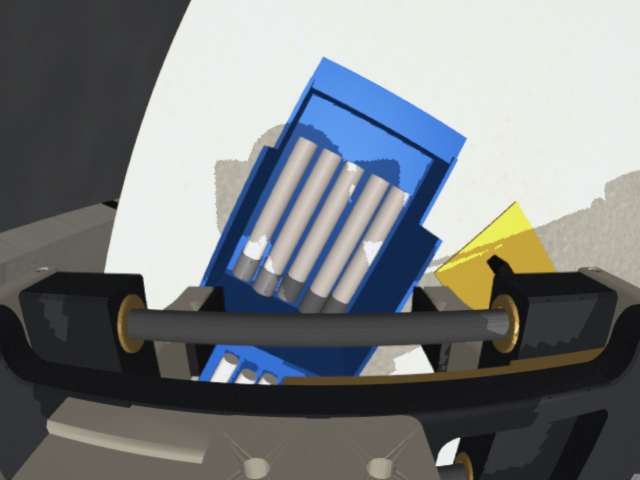

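Top view: the real cover is steel-coloured with a black grip at (393,222), its tongue pointing down the image at (397,255). Look-alikes are the yellow cover at (490,357), the pale compartment box at (347,95), and the grey tray itself at (231,232). I choose (393,222) and will check it in a crop.

```bash
cat > h.py <<'E'
import numpy as np,cv2
from scipy.spatial.transform import Rotation as Ro
def ray(s,uv,tool=None):
    uv=np.atleast_2d(np.asarray(uv,float))
    x=(uv[:,0]-s["cx"])/s["fx"];y=(uv[:,1]-s["cy"])/s["fy"]
    if "R" in s:
        R=np.asarray(s["R"]);t=np.asarray(s["t"]);d=np.c_[x,y,np.ones(len(x))]@R
        return -R.T@t,d
    th=np.hypot(x,y);k=np.sinc(th/np.pi)
    d=np.c_[x*k,y*k,np.cos(th)];H=tool@np.asarray(s["hand_eye"])
    return H[:3,3],d@H[:3,:3].T
def onz(s,uv,z,tool=None):
    c,d=ray(s,uv,tool);return c+d*((z-c[2])/d[:,2])[:,None]
def toolT(o):
    T=np.eye(4);T[:3,:3]=Ro.from_euler("xyz",o["orientation"],degrees=True).as_matrix();T[:3,3]=o["tool_pos"];return T
def proj(s,X,tool=None):
    X=np.atleast_2d(X)
    if "R" in s: c=X@np.asarray(s["R"]).T+np.asarray(s["t"]);return np.c_[s["fx"]*c[:,0]/c[:,2]+s["cx"],s["fy"]*c[:,1]/c[:,2]+s["cy"]]
    H=np.linalg.inv(tool@np.asarray(s["hand_eye"]));c=X@H[:3,:3].T+H[:3,3]
    r=np.hypot(c[:,0],c[:,1]);th=np.arctan2(r,c[:,2]);return np.c_[s["cx"]+s["fx"]*th*c[:,0]/r,s["cy"]+s["fy"]*th*c[:,1]/r]
E
python3 - <<'E'
import numpy as np,cv2
from h import *
im=cv2.imread("pics/top0.png")
a=cv2.resize(im[170:290,180:300],None,fx=5,fy=5,interpolation=cv2.INTER_CUBIC)
b=cv2.resize(im[170:290,340:460],None,fx=5,fy=5,interpolation=cv2.INTER_CUBIC)
a=cv2.convertScaleAbs(a,alpha=1.5);b=cv2.convertScaleAbs(b,alpha=1.3)
cv2.imwrite("pics/cropA.png",a);cv2.imwrite("pics/cropB.png",b)
print(im[225,380],im[225,345],im[262,231],im[230,231])
E
```

```text
[11 13  9] [116 119 117] [79 77 80] [75 78 81]
```

View pics/cropA.png

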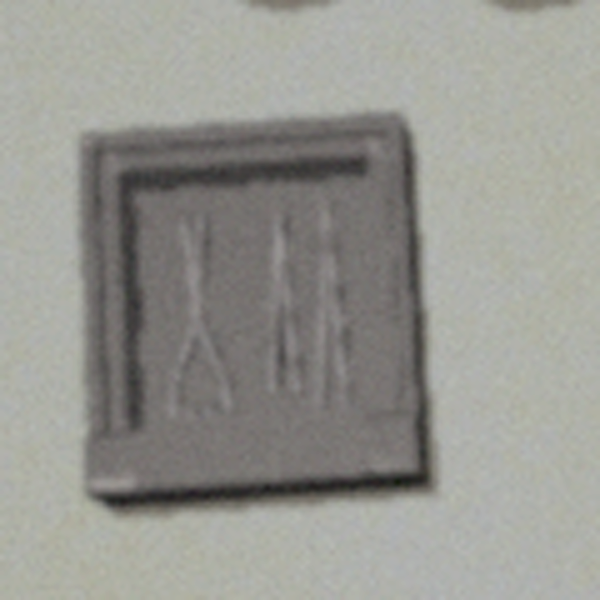

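View pics/cropB.png

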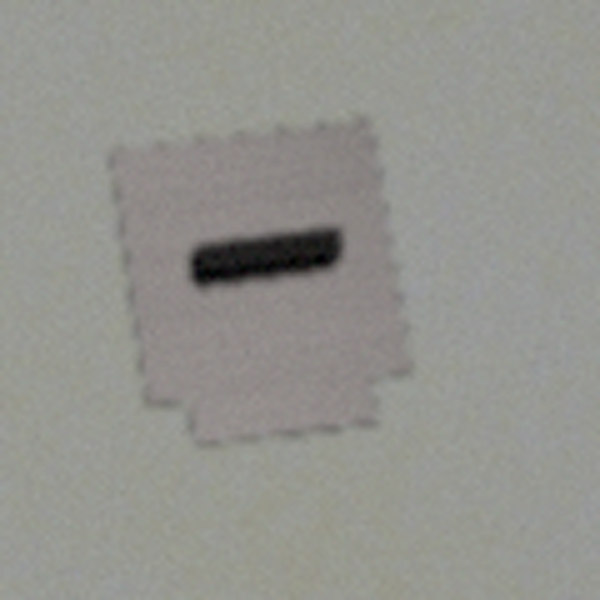

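The crops confirm the steel plate with black grip and a narrower tongue toward the robot (image bottom). The tray's lip band is at the bottom, about (231,260). Now I'll estimate the poses.

Run:
```python
import numpy as np,cv2
from h import *
s=np.load("top0.npy",allow_pickle=True).item()
def C(off,pts): return np.array(pts)/5-0.4+np.array(off)
cov=onz(s,C((340,170),[(110,152),(368,118),(412,375),(148,405),(197,445),(380,425)]),.004)
print(np.round(cov*1000,1).tolist())
mod=np.array([(75,65),(75,-65),(-53,-65),(-53,65),(-75,45),(-75,-45)])/1000
def fit(mod,P):
    r,_=Ro.align_vectors(np.c_[P[:,:2]-P[:,:2].mean(0),np.zeros(len(P))],np.c_[mod-mod.mean(0),np.zeros(len(P))])
    y=r.as_euler("xyz")[2];R=np.array([[np.cos(y),-np.sin(y)],[np.sin(y),np.cos(y)]])
    t=P[:,:2].mean(0)-R@mod.mean(0);e=P[:,:2]-(mod@R.T+t);return t*1000,np.degrees(y),np.round(e*1000,1).tolist()
print("cover",fit(mod,cov))
# grip top from black mask
im=s["image"];m=(im[170:290,340:460].max(2)<60).astype(np.uint8)
n,l,st,ce=cv2.connectedComponentsWithStats(m);i=1+st[1:,4].argmax();print("grip px",ce[i]+[340,170],st[i]);
r=cv2.minAreaRect(np.argwhere(l==i)[:,::-1].astype(np.float32));print(r)
print("grip",onz(s,ce[i]+[340,170],.037))
tr=C((180,170),[(82,133),(405,112),(425,472),(90,490)])
P=np.r_[onz(s,tr[:2],.046),onz(s,tr[2:],.0605)]
print("tray",np.round(P*1000,1).tolist(),fit(np.array([(88,78),(88,-78),(-88,-78),(-88,78)])/1000,P))
```

```text
[[618.1, -107.3, 4.0], [633.0, -235.3, 4.0], [504.3, -250.6, 4.0], [491.9, -121.7, 4.0], [471.9, -144.8, 4.0], [480.1, -233.9, 4.0]]
cover (array([ 550.75303421, -180.28432306]), np.float64(6.407273759992442), [[0.0, -0.0], [0.5, 1.2], [-1.0, 0.2], [1.0, -0.1], [0.7, -0.8], [-1.2, -0.5]])
grip px [392.70044053 220.99559471] [ 38  46  30  11 227]
((52.63847351074219, 51.10769271850586), (7.814188003540039, 29.768335342407227), 82.87498474121094)
grip [[ 0.55762784 -0.17707721  0.037     ]]
tray [[624.7, 292.4, 46.0], [632.3, 137.9, 46.0], [456.7, 128.0, 60.5], [451.1, 283.4, 60.5]] (array([541.20887092, 210.40451837]), np.float64(2.8153362256598995), [[-0.5, -0.2], [-0.6, 1.0], [-0.4, -0.2], [1.6, -0.6]])
```

```bash
cat >> h.py <<'E'
def down(x,y,z,yawdeg,sgn=1,tilt=0):
    """tool x down, tool z along sgn * (cos yaw, sin yaw); tilt: nose-up of cover (deg) about its y"""
    c,s_=np.cos(np.radians(yawdeg)),np.sin(np.radians(yawdeg))
    X=np.array([0,0,-1.]);Z=sgn*np.array([c,s_,0]);Y=np.cross(Z,X)
    R=np.c_[X,Y,Z];ax=np.array([-s_,c,0])
    R=Ro.from_rotvec(-np.radians(tilt)*ax).as_matrix()@R
    T=np.eye(4);T[:3,:3]=R;T[:3,3]=[x,y,z];return T
def rel(T0,T1):
    D=np.linalg.inv(T0)@T1
    print("d mm",np.round(D[:3,3]*1000,1),"rotvec/5deg",np.round(np.degrees(Ro.from_matrix(D[:3,:3]).as_rotvec())/5,3))
E
python3 - <<'E'
from plant import ctrl
from h import *
T=toolT(ctrl.get_obs());print(np.round(T,3))
for sg in(1,-1): rel(T,down(.56,-.179,.25,6.4,sg))
E
```

```text
[[-0.001 -0.929 -0.37   0.249]
 [ 0.001 -0.37   0.929 -0.627]
 [-1.     0.     0.001  0.251]
 [ 0.     0.     0.     1.   ]]
d mm [   1.2 -454.1  301.3] rotvec/5deg [ 2.106e+01  9.000e-03 -1.400e-02]
d mm [   1.2 -454.1  301.3] rotvec/5deg [-1.494e+01  1.300e-02  8.000e-03]
```

Run:
```python
from plant import ctrl
from h import *
T=toolT(ctrl.get_obs())
T1=T.copy();T1[:3,:3]=down(0,0,0,6.4,-1)[:3,:3];rel(T,T1);rel(T1,down(.555,-.12,.25,6.4,-1))
```

```text
d mm [ 0. -0.  0.] rotvec/5deg [-1.494e+01  1.300e-02  8.000e-03]
d mm [   0.8 -469.6 -360.1] rotvec/5deg [0. 0. 0.]
```

>>> {"api": "send_rows", "payload": {
  "deltas": [
    {"ax":-1.9},
    {"ax":-1.9},
    {"ax":-1.9},
    {"ax":-1.9},
    {"ax":-1.9},
    {"ax":-1.9},
    {"ax":-1.9},
    {"ax":-1.6}
  ]
}}

```text
validation failed for argument at $.de...
```

>>> {"api": "send_rows", "payload": {
  "deltas": [
    {"dx":0,"dy":0,"dz":0,"ax":-1.9,"ay":0,"az":0,"fingers":1},
    {"dx":0,"dy":0,"dz":0,"ax":-1.9,"ay":0,"az":0,"fingers":1},
    {"dx":0,"dy":0,"dz":0,"ax":-1.9,"ay":0,"az":0,"fingers":1},
    {"dx":0,"dy":0,"dz":0,"ax":-1.9,"ay":0,"az":0,"fingers":1},
    {"dx":0,"dy":0,"dz":0,"ax":-1.9,"ay":0,"az":0,"fingers":1},
    {"dx":0,"dy":0,"dz":0,"ax":-1.9,"ay":0,"az":0,"fingers":1},
    {"dx":0,"dy":0,"dz":0,"ax":-1.9,"ay":0,"az":0,"fingers":1},
    {"dx":0,"dy":0,"dz":0,"ax":-1.6,"ay":0,"az":0,"fingers":1}
  ]
}}

```text
clock: 1.15
tool_pos: [0.2495, -0.627, 0.2512]
orientation: [-70.1, 90.0, 116.4]
force: [0.6, -0.3, 0.6]
opening: 0.0873
```

>>> {"api": "send_rows", "payload": {
  "deltas": [
    {"dx":0,"dy":-47,"dz":-36,"ax":0,"ay":0,"az":0,"fingers":1},
    {"dx":0,"dy":-47,"dz":-36,"ax":0,"ay":0,"az":0,"fingers":1},
    {"dx":0,"dy":-47,"dz":-36,"ax":0,"ay":0,"az":0,"fingers":1},
    {"dx":0,"dy":-47,"dz":-36,"ax":0,"ay":0,"az":0,"fingers":1},
    {"dx":0,"dy":-47,"dz":-36,"ax":0,"ay":0,"az":0,"fingers":1},
    {"dx":0,"dy":-47,"dz":-36,"ax":0,"ay":0,"az":0,"fingers":1},
    {"dx":0,"dy":-47,"dz":-36,"ax":0,"ay":0,"az":0,"fingers":1},
    {"dx":0,"dy":-47,"dz":-36,"ax":0,"ay":0,"az":0,"fingers":1},
    {"dx":0,"dy":-47,"dz":-36,"ax":0,"ay":0,"az":0,"fingers":1},
    {"dx":0,"dy":-47,"dz":-36,"ax":0,"ay":0,"az":0,"fingers":1},
    {"dx":0,"dy":0,"dz":0,"ax":0,"ay":0,"az":0,"fingers":1}
  ]
}}

```text
clock: 2.52
tool_pos: [0.5583, -0.1178, 0.251]
orientation: [-20.2, 90.0, 166.3]
force: [-0.4, -0.8, -0.3]
opening: 0.088
```

```bash
cat > shot.py <<'E'
import sys
from plant import ctrl
from h import *
n=sys.argv[1];cam=sys.argv[2] if len(sys.argv)>2 else "wrist"
o=ctrl.get_obs();T=toolT(o);s=ctrl.snapshot(cam);s["T"]=T;np.save(n+".npy",s,allow_pickle=True);cv2.imwrite(f"pics/{n}.png",s["image"])
print(o["clock"],np.round(o["tool_pos"],4),np.round(o["orientation"],2),np.round(o["force"],1),round(float(o["opening"]),4),np.round(o["joint_pos"],1)); print(np.round(T[:3,:3],3).tolist())
E
python3 shot.py w1
```

```text
2.525 [ 0.5583 -0.1178  0.251 ] [-20.19  89.97 166.25] [-0.4 -0.8 -0.3] 0.088 [  7.7  10.8 -12.8  -0.  -66.4  -1.3]
[[-0.0, 0.112, -0.994], [0.0, -0.994, -0.112], [-1.0, -0.0, 0.0]]
```

View pics/w1.png

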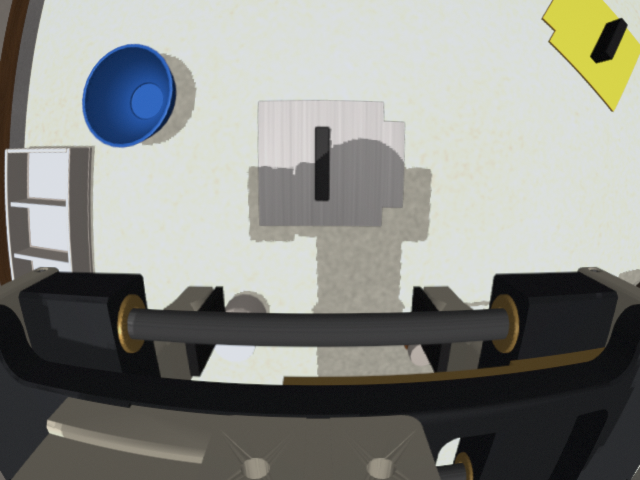

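Wrist view: the cover spans (258,101) to (404,226), with the tongue on the right (toward the robot) at about (404,122)–(404,208) and the grip at (322,164). Next I'll pin down the corners.

Run:
```python
from h import *
im=cv2.imread("pics/w1.png")
cv2.imwrite("pics/w1c.png",cv2.resize(im[90:240,240:440],None,fx=4,fy=4,interpolation=cv2.INTER_CUBIC))
```

```text
(no output)
```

View pics/w1c.png

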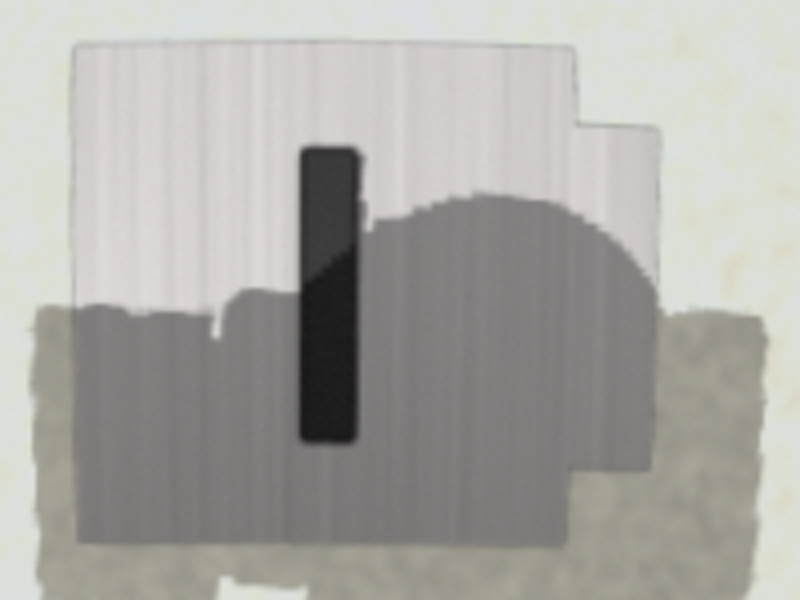

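```bash
cat >> h.py <<'E'
def fit(mod,P):
    mod=np.asarray(mod,float)/1000;P=P[:,:2]
    r,_=Ro.align_vectors(np.c_[P-P.mean(0),np.zeros(len(P))],np.c_[mod-mod.mean(0),np.zeros(len(P))])
    y=r.as_euler("xyz")[2];R=np.array([[np.cos(y),-np.sin(y)],[np.sin(y),np.cos(y)]])
    t=P.mean(0)-R@mod.mean(0);e=P-(mod@R.T+t);return np.round(t*1000,1),round(float(np.degrees(y)),2),np.round(e*1000,1).tolist()
E
python3 - <<'E'
from h import *
s=np.load("w1.npy",allow_pickle=True).item()
p=np.array([(74,44),(575,47),(577,125),(660,127),(652,470),(570,470),(568,546),(77,543)])/4-.375+[240,90]
P=onz(s,p,.005,s["T"])
print(fit([(75,-65),(-53,-65),(-53,-45),(-75,-45),(-75,45),(-53,45),(-53,65),(75,65)],P))
g=np.array([(301,147),(360,148),(357,444),(300,443)])/4-.375+[240,90]
P=onz(s,g,.039,s["T"]);print(fit([(17,-35),(3,-35),(3,35),(17,35)],P))
E
```

```text
(array([ 551. , -181.2]), 6.28, [[-0.6, 0.1], [0.5, 0.3], [-0.1, 0.6], [0.2, 0.0], [0.1, -0.5], [-0.1, -0.1], [-0.3, -0.0], [0.2, -0.3]])
(array([ 550.9, -181. ]), 6.13, [[-0.3, 0.4], [0.2, 0.6], [0.4, -0.4], [-0.3, -0.6]])
```

Cover: origin (551.0, -181.1) mm, yaw 6.2°, with residuals under 1 mm, and the grip agrees. Moving above the grip, then down.

Run:
```python
from plant import ctrl
from h import *
T=toolT(ctrl.get_obs())
A=down(.5609,-.1800,.251,6.2,-1);rel(T,A);B=down(.5609,-.1800,.034,6.2,-1);rel(A,B)
```

```text
d mm [-0.  60.8  3.1] rotvec/5deg [0.036 0.012 0.001]
d mm [217.   0.   0.] rotvec/5deg [-0.  0.  0.]
```

>>> {"api": "send_rows", "payload": {
  "deltas": [
    {"dx":0,"dy":30.5,"dz":1.5,"ax":0.04,"ay":0,"az":0,"fingers":0.6},
    {"dx":0,"dy":30.5,"dz":1.5,"ax":0,"ay":0,"az":0,"fingers":0.6},
    {"dx":40,"dy":0,"dz":0,"ax":0,"ay":0,"az":0,"fingers":0.6},
    {"dx":50,"dy":0,"dz":0,"ax":0,"ay":0,"az":0,"fingers":0.6},
    {"dx":40,"dy":0,"dz":0,"ax":0,"ay":0,"az":0,"fingers":0.6},
    {"dx":20,"dy":0,"dz":0,"ax":0,"ay":0,"az":0,"fingers":0.6},
    {"dx":0,"dy":0,"dz":0,"ax":0,"ay":0,"az":0,"fingers":0.6}
  ]
}}

```text
clock: 3.45
tool_pos: [0.5583, -0.1829, 0.1]
orientation: [-7.9, 89.8, 178.0]
force: [0.4, 0.0, -0.1]
opening: 0.0521
```

```bash
python3 shot.py w2
python3 - <<'E'
from plant import ctrl
from h import *
T=toolT(ctrl.get_obs())
rel(T,down(.5609,-.1800,.034,6.2,-1))
E
```

```text
3.45 [ 0.5583 -0.1829  0.1   ] [ -7.92  89.78 177.99] [ 0.4  0.  -0.1] 0.0521 [  0.9  20.6 -21.3  -0.  -48.4   5. ]
[[-0.004, 0.103, -0.995], [0.0, -0.995, -0.103], [-1.0, -0.001, 0.004]]
d mm [67.4 -2.7 -1.8] rotvec/5deg [-0.051  0.016 -0.001]
```

View pics/w2.png

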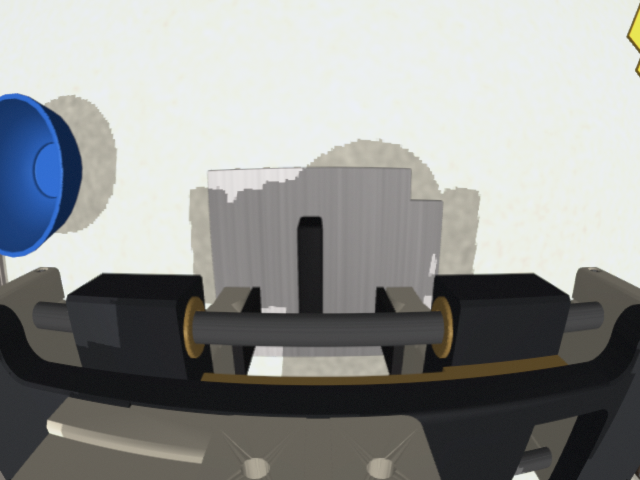

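The grip at (310,265) sits between the open fingers (about x 255 and 380). I'll correct about 3 mm and descend.

>>> {"api": "send_rows", "payload": {
  "deltas": [
    {"dx":10,"dy":-2.7,"dz":-1.8,"ax":-0.05,"ay":0,"az":0,"fingers":0.6},
    {"dx":25,"dy":0,"dz":0,"ax":0,"ay":0,"az":0,"fingers":0.6},
    {"dx":15,"dy":0,"dz":0,"ax":0,"ay":0,"az":0,"fingers":0.6},
    {"dx":5,"dy":0,"dz":0,"ax":0,"ay":0,"az":0,"fingers":0.6},
    {"dx":0,"dy":0,"dz":0,"ax":0,"ay":0,"az":0,"fingers":0.6}
  ]
}}

```text
clock: 4.12
tool_pos: [0.5619, -0.1791, 0.0467]
orientation: [62.4, 90.0, -111.3]
force: [-0.0, 1.1, -0.4]
opening: 0.0525
```

Run:
```python
from plant import ctrl
from h import *
T=toolT(ctrl.get_obs())
rel(T,down(.5609,-.1800,.034,6.2,-1))
```

```text
d mm [12.7  0.8  1.1] rotvec/5deg [ 0.013  0.001 -0.001]
```

>>> {"api": "send_rows", "payload": {
  "deltas": [
    {"dx":8,"dy":0.8,"dz":1,"ax":0,"ay":0,"az":0,"fingers":0.6},
    {"dx":4.5,"dy":0,"dz":0,"ax":0,"ay":0,"az":0,"fingers":0.6},
    {"dx":0,"dy":0,"dz":0,"ax":0,"ay":0,"az":0,"fingers":0.6},
    {"dx":0,"dy":0,"dz":0,"ax":0,"ay":0,"az":0,"fingers":0.6}
  ]
}}

```text
clock: 4.62
tool_pos: [0.5609, -0.18, 0.0342]
orientation: [151.4, 90.0, -22.3]
force: [-0.3, 0.0, -0.4]
opening: 0.0523
```

Run:
```python
from plant import ctrl
from h import *
T=toolT(ctrl.get_obs())
rel(T,down(.5609,-.1800,.034,6.2,-1))
```

```text
d mm [ 0.2 -0.   0. ] rotvec/5deg [ 0.011 -0.002 -0.001]
```

Position is exact. Closing.

>>> {"api": "send_rows", "payload": {
  "deltas": [
    {"dx":0,"dy":0,"dz":0,"ax":0,"ay":0,"az":0,"fingers":0},
    {"dx":0,"dy":0,"dz":0,"ax":0,"ay":0,"az":0,"fingers":0},
    {"dx":0,"dy":0,"dz":0,"ax":0,"ay":0,"az":0,"fingers":0},
    {"dx":0,"dy":0,"dz":0,"ax":0,"ay":0,"az":0,"fingers":0},
    {"dx":0,"dy":0,"dz":0,"ax":0,"ay":0,"az":0,"fingers":0},
    {"dx":0,"dy":0,"dz":0,"ax":0,"ay":0,"az":0,"fingers":0}
  ]
}}

```text
clock: 5.38
tool_pos: [0.5609, -0.18, 0.0341]
orientation: [169.4, 90.0, -4.4]
force: [-0.4, -0.4, 0.4]
opening: 0.0137
```

Gripped (13.7 mm opening on the 14 mm block). Lifting, then carrying it past the tray so the wrist camera can measure the tray.

>>> {"api": "send_rows", "payload": {
  "deltas": [
    {"dx":-10,"dy":0,"dz":0,"ax":0,"ay":0,"az":0,"fingers":0},
    {"dx":-30,"dy":0,"dz":0,"ax":0,"ay":0,"az":0,"fingers":0},
    {"dx":-50,"dy":0,"dz":0,"ax":0,"ay":0,"az":0,"fingers":0},
    {"dx":-50,"dy":0,"dz":0,"ax":0,"ay":0,"az":0,"fingers":0},
    {"dx":-50,"dy":0,"dz":0,"ax":0,"ay":0,"az":0,"fingers":0},
    {"dx":-50,"dy":0,"dz":0,"ax":0,"ay":0,"az":0,"fingers":0},
    {"dx":-25,"dy":0,"dz":0,"ax":0,"ay":0,"az":0,"fingers":0},
    {"dx":0,"dy":0,"dz":0,"ax":0,"ay":0,"az":0,"fingers":0}
  ]
}}

```text
clock: 6.38
tool_pos: [0.5612, -0.18, 0.3016]
orientation: [173.7, 89.8, -0.0]
force: [0.6, -0.4, -3.0]
opening: 0.0138
```

```bash
python3 shot.py w3
python3 - <<'E'
from plant import ctrl
from h import *
T=toolT(ctrl.get_obs())
A=T.copy();A[:3,:3]=down(0,0,0,2.8,-1)[:3,:3];rel(T,A);rel(A,down(.541,.37,.3,2.8,-1))
E
```

```text
6.375 [ 0.5612 -0.18    0.3016] [ 1.7374e+02  8.9760e+01 -1.0000e-02] [ 0.6 -0.4 -3. ] 0.0138 [  1.2  10.8  -6.2   0.  -72.8   5. ]
[[0.004, 0.109, -0.994], [-0.0, -0.994, -0.109], [-1.0, 0.0, -0.004]]
d mm [ 0. -0.  0.] rotvec/5deg [ 0.688 -0.012  0.007]
d mm [  -0.6 -550.1   -7.4] rotvec/5deg [-0.  0.  0.]
```

View pics/w3.png

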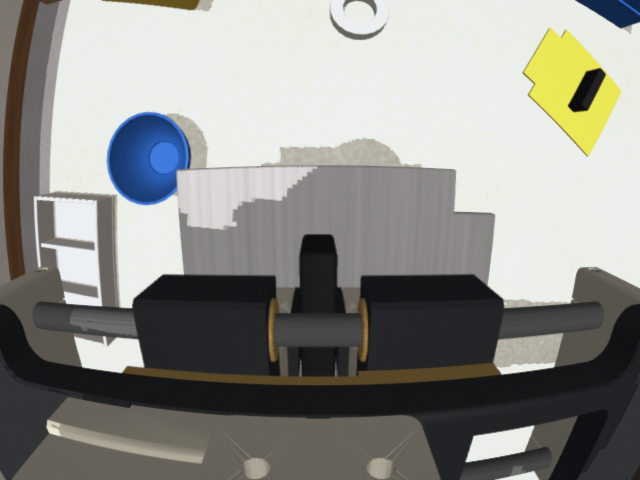

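The cover is held and level: its visible edge runs (178,170)–(455,170), with the tongue corner at (493,213). Travelling past the tray.

>>> {"api": "send_rows", "payload": {
  "deltas": [
    {"dx":0,"dy":-30,"dz":0,"ax":0.69,"ay":0,"az":0,"fingers":0},
    {"dx":0,"dy":-55,"dz":-1,"ax":0,"ay":0,"az":0,"fingers":0},
    {"dx":0,"dy":-55,"dz":-1,"ax":0,"ay":0,"az":0,"fingers":0},
    {"dx":0,"dy":-55,"dz":-1,"ax":0,"ay":0,"az":0,"fingers":0},
    {"dx":0,"dy":-55,"dz":-1,"ax":0,"ay":0,"az":0,"fingers":0},
    {"dx":0,"dy":-55,"dz":-1,"ax":0,"ay":0,"az":0,"fingers":0},
    {"dx":0,"dy":-55,"dz":-1,"ax":0,"ay":0,"az":0,"fingers":0},
    {"dx":0,"dy":-55,"dz":-1,"ax":0,"ay":0,"az":0,"fingers":0},
    {"dx":0,"dy":-55,"dz":0,"ax":0,"ay":0,"az":0,"fingers":0},
    {"dx":0,"dy":-50,"dz":0,"ax":0,"ay":0,"az":0,"fingers":0},
    {"dx":0,"dy":-30,"dz":0,"ax":0,"ay":0,"az":0,"fingers":0},
    {"dx":0,"dy":0,"dz":0,"ax":0,"ay":0,"az":0,"fingers":0}
  ]
}}

```text
clock: 7.92
tool_pos: [0.5382, 0.371, 0.2966]
orientation: [40.0, 89.8, -137.1]
force: [0.1, -1.3, -2.7]
opening: 0.014
```

```bash
python3 shot.py w4; python3 shot.py t4 top >/dev/null; python3 shot.py s4 side >/dev/null
```

```text
7.925 [0.5382 0.371  0.2966] [  39.99   89.79 -137.1 ] [ 0.1 -1.3 -2.7] 0.014 [ 51.6  17.3   1.9  -0.  -74.8 -48.7]
[[-0.003, 0.051, -0.999], [-0.002, -0.999, -0.051], [-1.0, 0.002, 0.003]]
```

View pics/w4.png

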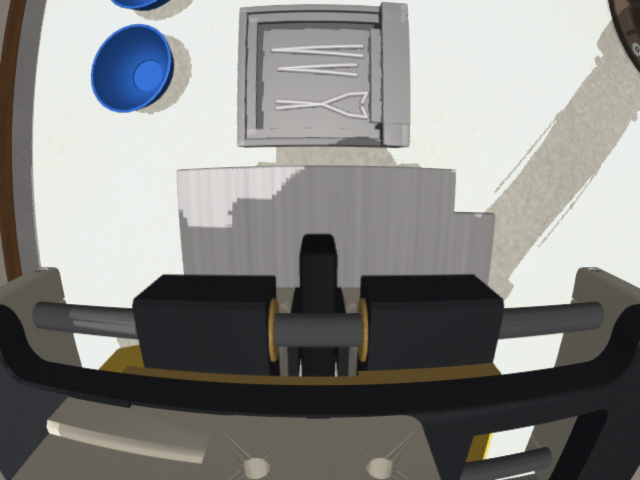

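View pics/s4.png

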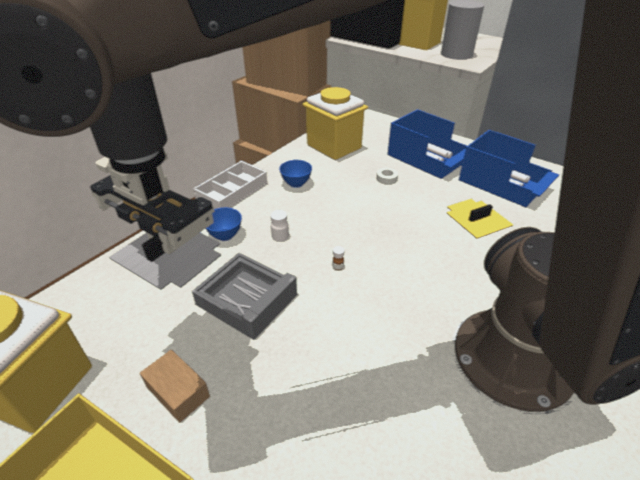

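Wrist view: the whole tray is visible at (237–410, 2–147), lip band at x≈382–408. I'll enlarge it to get the corners.

Run:
```python
from h import *
im=cv2.imread("pics/w4.png")
cv2.imwrite("pics/w4c.png",cv2.resize(im[0:150,230:420],None,fx=4,fy=4,interpolation=cv2.INTER_CUBIC))
```

```text
(no output)
```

View pics/w4c.png

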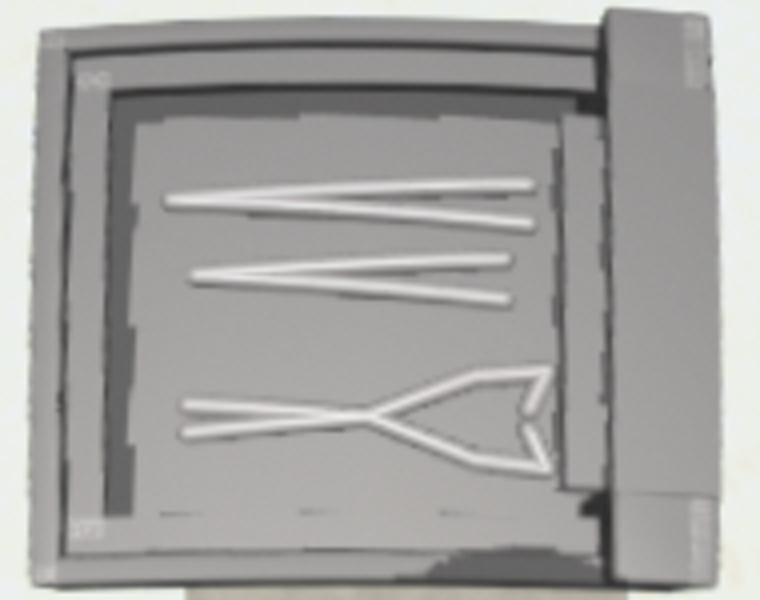

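Run:
```python
from h import *
s=np.load("w4.npy",allow_pickle=True).item()
def px(a): return np.array(a)/4-.375+[230,0]
a=px([(41,31),(34,583)]);b=px([(608,10),(710,14),(718,584),(612,582)])
P=np.r_[onz(s,a,.046,s["T"]),onz(s,b,.060,s["T"])]
print(fit([(88,-78),(88,78),(-60,-78),(-88,-78),(-88,78),(-60,78)],P))
i=px([(72,54),(60,554)]);Pi=onz(s,i,.046,s["T"]);print(fit([(79,-70),(79,70)],Pi))
# held cover in tool frame: edge corners w4, plane through top of plate (tool x=.0341-.005 ahead)
q=np.array([(178,170.5),(455.5,170),(455.5,212.5),(493.5,214)])
c,d=ray(s,q,np.eye(4));k=(.0291-c[0])/d[:,0];Q=c+d*k[:,None];print(np.round(Q*1000,1).tolist())
```

```text
(array([540.6, 211.9]), 2.84, [[-0.7, 1.0], [-1.1, -1.2], [-0.4, 1.7], [0.8, 0.2], [1.1, -1.2], [0.3, -0.6]])
(array([540.9, 212.8]), 2.32, [[-0.0, 0.7], [0.0, -0.7]])
[[29.1, 64.2, -63.2], [29.1, 64.5, 62.7], [29.1, 44.9, 63.8], [29.1, 44.7, 83.9]]h.py:33: UserWarning: Optimal rotation is not uniquely or poorly defined for the given sets of vectors.
  r,_=Ro.align_vectors(np.c_[P-P.mean(0),np.zeros(len(P))],np.c_[mod-mod.mean(0),np.zeros(len(P))])
```

```bash
cat >> h.py <<'E'
TR=(.5409,.2110,2.75)
def goal(xt,zt,th,yoff=0,tr=TR):
    W=np.eye(4);W[:3,:3]=Ro.from_euler("z",tr[2],degrees=True).as_matrix();W[:2,3]=tr[:2]
    A=np.eye(4);A[:3,:3]=Ro.from_euler("y",-th,degrees=True).as_matrix();A[:3,3]=[xt/1e3,yoff/1e3,zt/1e3]
    C=np.eye(4);C[0,3]=.075
    return W@A@C@down(.010,0,.0341,0,-1)
def cover_state(T,tr=TR):
    G=goal(0,0,0,0,tr);W=np.eye(4);W[:3,:3]=Ro.from_euler("z",tr[2],degrees=True).as_matrix();W[:2,3]=tr[:2]
    K=np.linalg.inv(down(.010,0,.0341,0,-1))
    M=np.linalg.inv(W)@T@K
    p=lambda x:np.round((M@[x,0,0,1])[:3]*1000,1)
    print("tongue",p(-.075),"front",p(.075),"yaw,tilt,roll",np.round(Ro.from_matrix(M[:3,:3]).as_euler("zyx",degrees=True),2))
E
python3 - <<'E'
from plant import ctrl
from h import *
T=toolT(ctrl.get_obs());cover_state(T)
A=goal(-48,110,14);B=T.copy();B[:3,:3]=A[:3,:3];rel(T,B);rel(B,A);rel(A,goal(-48,42.5,14));rel(goal(-48,42.5,14),goal(-76,42,14))
E
```

```text
tongue [-79.4 157.4 264.3] front [ 70.6 157.5 264.1] yaw,tilt,roll [ 0.03  0.06 -0.07]
d mm [ 0. -0.  0.] rotvec/5deg [ 0.007  2.813 -0.013]
d mm [135.6 157.5  12.6] rotvec/5deg [-0. -0.  0.]
d mm [65.5  0.  16.3] rotvec/5deg [-0. -0.  0.]
d mm [-6.3 -0.  27.3] rotvec/5deg [-0. -0.  0.]
```

>>> {"api": "send_rows", "payload": {
  "deltas": [
    {"dx":0,"dy":20,"dz":0,"ax":0,"ay":1.4,"az":0,"fingers":0},
    {"dx":0,"dy":45,"dz":0,"ax":0,"ay":1.4,"az":0,"fingers":0},
    {"dx":0,"dy":45,"dz":0,"ax":0,"ay":0,"az":0,"fingers":0},
    {"dx":20,"dy":30,"dz":3,"ax":0,"ay":0,"az":0,"fingers":0},
    {"dx":45,"dy":17,"dz":4,"ax":0,"ay":0,"az":0,"fingers":0},
    {"dx":45,"dy":0,"dz":5,"ax":0,"ay":0,"az":0,"fingers":0},
    {"dx":25,"dy":0,"dz":0,"ax":0,"ay":0,"az":0,"fingers":0},
    {"dx":0,"dy":0,"dz":0,"ax":0,"ay":0,"az":0,"fingers":0},
    {"dx":0,"dy":0,"dz":0,"ax":0,"ay":0,"az":0,"fingers":0}
  ]
}}

```text
clock: 9.2
tool_pos: [0.5683, 0.2135, 0.1666]
orientation: [-179.8, 75.9, 2.9]
force: [0.5, 0.0, -2.5]
opening: 0.0135
```

```bash
python3 shot.py t5 top; python3 shot.py s5 side >/dev/null
python3 - <<'E'
from plant import ctrl
from h import *
T=toolT(ctrl.get_obs());cover_state(T)
rel(T,goal(-48,42.5,14))
for n in("t5","s5"):
    im=cv2.imread(f"pics/{n}.png");im=im[150:330,140:380] if n=="t5" else im[150:350,100:340]
    cv2.imwrite(f"pics/{n}c.png",cv2.resize(im,None,fx=3,fy=3,interpolation=cv2.INTER_CUBIC))
E
```

```text
9.2 [0.5683 0.2135 0.1666] [-179.83   75.92    2.93] [ 0.5  0.  -2.5] 0.0135 [ 44.   11.4 -31.7  15.3 -37.2 -52.7]
[[0.243, 0.048, -0.969], [0.012, -0.999, -0.047], [-0.97, -0.001, -0.243]]
tongue [-46.6   1.8 113.2] front [ 98.9   1.9 149.8] yaw,tilt,roll [  0.05 -14.13   0.11]
d mm [68.4  1.9 18.6] rotvec/5deg [ 0.006 -0.025  0.021]
```

View pics/t5c.png

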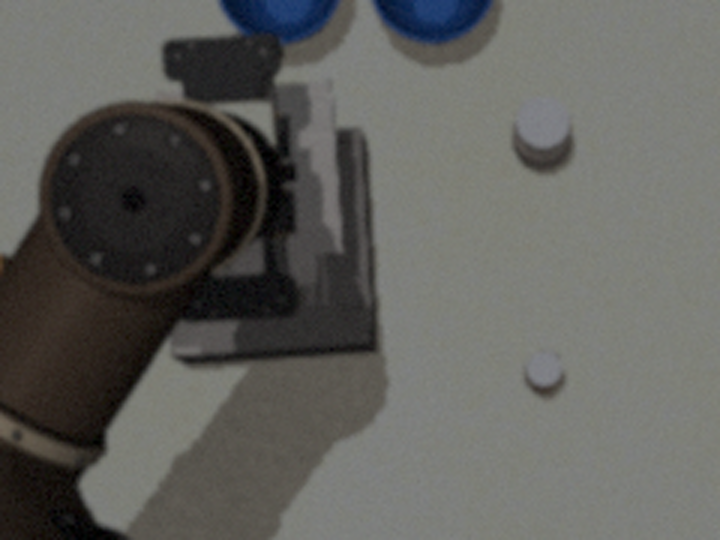

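View pics/s5c.png

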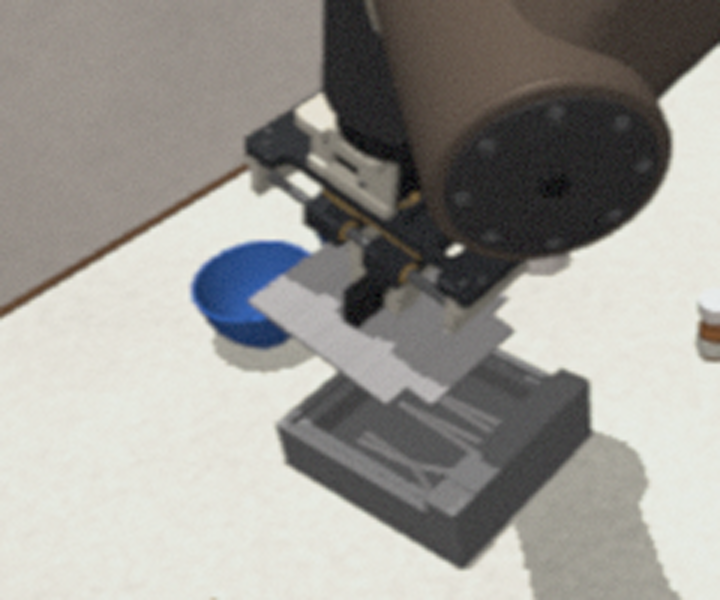

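Side view: the tilted cover hovers over the tray with its tongue (at about crop (440,385)) above the opening, inboard of the lip. Lowering it.

>>> {"api": "send_rows", "payload": {
  "deltas": [
    {"dx":20,"dy":1.9,"dz":6,"ax":0,"ay":0,"az":0,"fingers":0},
    {"dx":20,"dy":0,"dz":6,"ax":0,"ay":0,"az":0,"fingers":0},
    {"dx":12,"dy":0,"dz":4,"ax":0,"ay":0,"az":0,"fingers":0},
    {"dx":0,"dy":0,"dz":0,"ax":0,"ay":0,"az":0,"fingers":0},
    {"dx":0,"dy":0,"dz":0,"ax":0,"ay":0,"az":0,"fingers":0}
  ]
}}

```text
clock: 9.93
tool_pos: [0.5655, 0.2123, 0.1119]
orientation: [-179.8, 75.9, 3.0]
force: [-0.2, -0.5, -2.6]
opening: 0.0142
```

Run:
```python
from plant import ctrl
from h import *
T=toolT(ctrl.get_obs());cover_state(T)
rel(T,goal(-50,43,14))
```

```text
tongue [-49.6   0.   58.1] front [95.9  0.2 94.6] yaw,tilt,roll [  0.08 -14.07   0.06]
d mm [14.7  0.1  4.1] rotvec/5deg [ 0.012 -0.015  0.012]
```

>>> {"api": "send_rows", "payload": {
  "deltas": [
    {"dx":8,"dy":0,"dz":2,"ax":0,"ay":0,"az":0,"fingers":0},
    {"dx":6,"dy":0,"dz":2,"ax":0,"ay":0,"az":0,"fingers":0},
    {"dx":0,"dy":0,"dz":0,"ax":0,"ay":0,"az":0,"fingers":0},
    {"dx":0,"dy":0,"dz":0,"ax":0,"ay":0,"az":0,"fingers":0}
  ]
}}

```text
clock: 10.42
tool_pos: [0.5645, 0.2117, 0.0963]
orientation: [180.0, 76.0, 2.8]
force: [-0.5, 0.4, -2.3]
opening: 0.0142
```

```bash
python3 shot.py s6 side;python3 shot.py w6 >/dev/null
python3 - <<'E'
from plant import ctrl
from h import *
T=toolT(ctrl.get_obs());cover_state(T)
rel(T,goal(-76,42,14))
im=cv2.imread("pics/s6.png")[200:350,170:340]
cv2.imwrite("pics/s6c.png",cv2.resize(im,None,fx=4,fy=4,interpolation=cv2.INTER_CUBIC))
E
```

```text
10.425 [0.5645 0.2117 0.0963] [179.97  76.     2.77] [-0.5  0.4 -2.3] 0.0142 [ 43.5  16.  -38.6  20.9 -26.2 -58.8]
[[0.242, 0.049, -0.969], [0.012, -0.999, -0.048], [-0.97, 0.0, -0.242]]
tongue [-50.5  -0.4  42.8] front [95.  -0.2 79.1] yaw,tilt,roll [  0.06 -14.01   0.03]
d mm [-5.4 -0.3 24.9] rotvec/5deg [ 0.01  -0.003  0.005]
```

View pics/s6c.png

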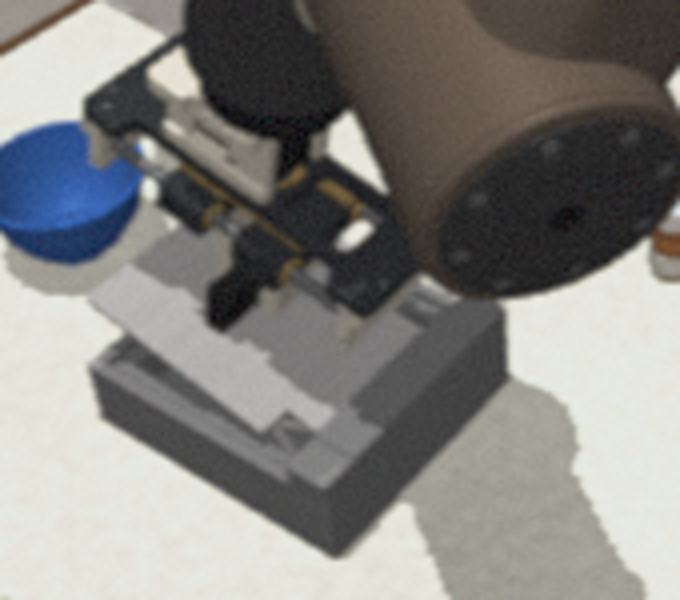

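View pics/w6.png

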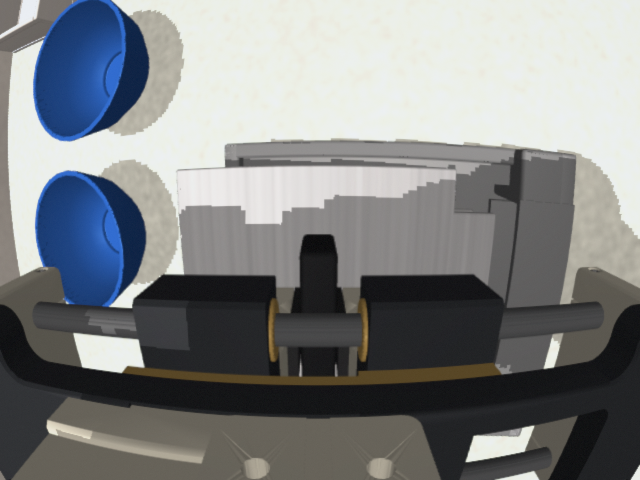

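The tongue edge (wrist px 493) is just inboard of the lip's edge (px ~515) and below it. Sliding it in under the lip.

>>> {"api": "send_rows", "payload": {
  "deltas": [
    {"dx":-1.6,"dy":-0.3,"dz":7,"ax":0,"ay":0,"az":0,"fingers":0},
    {"dx":-1.6,"dy":0,"dz":7,"ax":0,"ay":0,"az":0,"fingers":0},
    {"dx":-1.2,"dy":0,"dz":5,"ax":0,"ay":0,"az":0,"fingers":0},
    {"dx":0,"dy":0,"dz":0,"ax":0,"ay":0,"az":0,"fingers":0},
    {"dx":0,"dy":0,"dz":0,"ax":0,"ay":0,"az":0,"fingers":0}
  ]
}}

```text
clock: 11.15
tool_pos: [0.5451, 0.2113, 0.0961]
orientation: [-179.9, 76.0, 2.9]
force: [-0.2, -0.3, -2.8]
opening: 0.0139
```

```bash
python3 shot.py w7; python3 shot.py s7 side >/dev/null
python3 - <<'E'
from plant import ctrl
from h import *
T=toolT(ctrl.get_obs());cover_state(T)
rel(T,goal(-76,42,14))
im=cv2.imread("pics/s7.png")[200:350,170:340]
cv2.imwrite("pics/s7c.png",cv2.resize(im,None,fx=4,fy=4,interpolation=cv2.INTER_CUBIC))
E
```

```text
11.15 [0.5451 0.2113 0.0961] [-179.95   75.98    2.87] [-0.2 -0.3 -2.8] 0.0139 [ 44.9  14.5 -41.2  22.2 -25.4 -61.4]
[[0.242, 0.049, -0.969], [0.012, -0.999, -0.048], [-0.97, -0.0, -0.242]]
tongue [-70.   -0.1  42.4] front [75.5  0.  78.7] yaw,tilt,roll [  0.05 -14.01   0.02]
d mm [-1.1 -0.   5.9] rotvec/5deg [ 0.01  -0.001  0.004]
```

View pics/s7c.png

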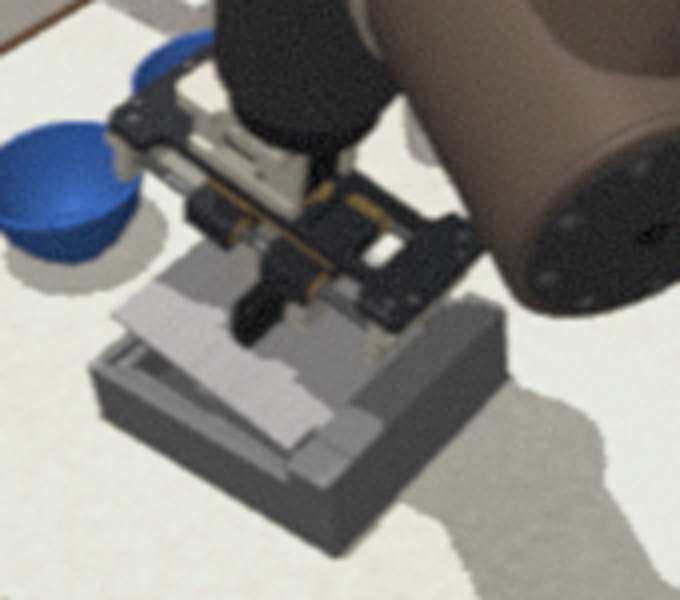

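View pics/w7.png

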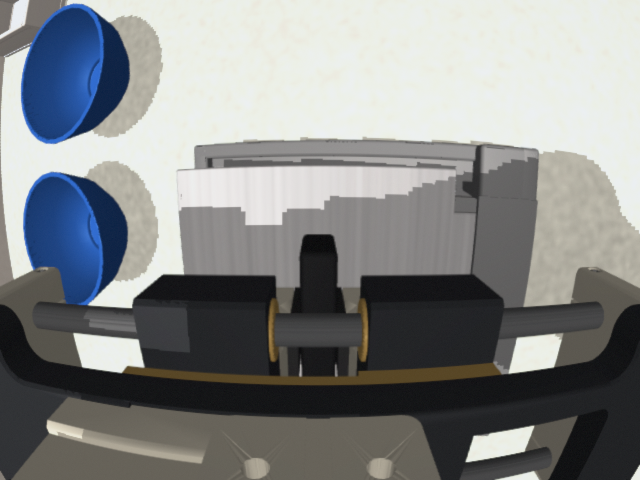

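The tongue end is now hidden under the lip (lip edge at px ~473 in the wrist view), with no contact force. Going in the last 6 mm.

>>> {"api": "send_rows", "payload": {
  "deltas": [
    {"dx":-0.6,"dy":0,"dz":3,"ax":0,"ay":0,"az":0,"fingers":0},
    {"dx":-0.5,"dy":0,"dz":3,"ax":0,"ay":0,"az":0,"fingers":0},
    {"dx":0,"dy":0,"dz":0,"ax":0,"ay":0,"az":0,"fingers":0},
    {"dx":0,"dy":0,"dz":0,"ax":0,"ay":0,"az":0,"fingers":0}
  ]
}}

```text
clock: 11.75
tool_pos: [0.5389, 0.2108, 0.0956]
orientation: [-180.0, 76.0, 2.8]
force: [0.2, -0.3, -3.1]
opening: 0.0138
```

Run:
```python
from plant import ctrl
from h import *
T=toolT(ctrl.get_obs());cover_state(T)
G=goal(-76,42,14);rel(T,G)
for th in(12,10,8,6,4,2): 
    N=goal(-76,42,th);rel(G,N);G=N
```

```text
tongue [-76.3  -0.2  42. ] front [69.3 -0.  78.3] yaw,tilt,roll [  0.06 -14.     0.02]
d mm [ 0.  -0.1 -0.3] rotvec/5deg [ 0.012 -0.001  0.003]
d mm [ 3.  -0.  -1.1] rotvec/5deg [-0.  -0.4  0. ]
d mm [ 3.   0.  -1.1] rotvec/5deg [-0.  -0.4 -0. ]
d mm [ 3.  -0.  -1.1] rotvec/5deg [ 0.  -0.4 -0. ]
d mm [ 3.   0.  -1.1] rotvec/5deg [-0.  -0.4  0. ]
d mm [ 3.  -0.  -1.1] rotvec/5deg [ 0.  -0.4 -0. ]
d mm [ 3.   0.  -1.1] rotvec/5deg [ 0.  -0.4  0. ]
```

Swinging the far end down in 2° rows, stopping at about 4° to check.

>>> {"api": "send_rows", "payload": {
  "deltas": [
    {"dx":3,"dy":0,"dz":-1.1,"ax":0,"ay":-0.4,"az":0,"fingers":0},
    {"dx":3,"dy":0,"dz":-1.1,"ax":0,"ay":-0.4,"az":0,"fingers":0},
    {"dx":3,"dy":0,"dz":-1.1,"ax":0,"ay":-0.4,"az":0,"fingers":0},
    {"dx":3,"dy":0,"dz":-1.1,"ax":0,"ay":-0.4,"az":0,"fingers":0},
    {"dx":3,"dy":0,"dz":-1.1,"ax":0,"ay":-0.4,"az":0,"fingers":0},
    {"dx":0,"dy":0,"dz":0,"ax":0,"ay":0,"az":0,"fingers":0},
    {"dx":0,"dy":0,"dz":0,"ax":0,"ay":0,"az":0,"fingers":0}
  ]
}}

```text
clock: 12.62
tool_pos: [0.5467, 0.2109, 0.0816]
orientation: [179.7, 86.0, 2.5]
force: [0.1, 0.0, -2.3]
opening: 0.0138
```

```bash
python3 shot.py w8; python3 shot.py s8 side >/dev/null
python3 - <<'E'
from plant import ctrl
from h import *
T=toolT(ctrl.get_obs());cover_state(T)
rel(T,goal(-76,42,2))
rel(T,goal(-76,40.5,0))
im=cv2.imread("pics/s8.png")[200:350,170:340]
cv2.imwrite("pics/s8c.png",cv2.resize(im,None,fx=4,fy=4,interpolation=cv2.INTER_CUBIC))
E
```

```text
12.625 [0.5467 0.2109 0.0816] [179.75  85.98   2.54] [ 0.1  0.  -2.3] 0.0138 [ 41.8  19.8 -27.3   4.  -39.8 -42. ]
[[0.07, 0.049, -0.996], [0.003, -0.999, -0.049], [-0.998, 0.0, -0.07]]
tongue [-76.8  -0.4  41.8] front [72.8 -0.3 52.3] yaw,tilt,roll [ 0.06 -4.02 -0.01]
d mm [ 2.9 -0.3 -2. ] rotvec/5deg [ 0.012 -0.403 -0.001]
d mm [ 7.4 -0.3 -2.9] rotvec/5deg [ 0.012 -0.803 -0.002]
```

View pics/s8c.png

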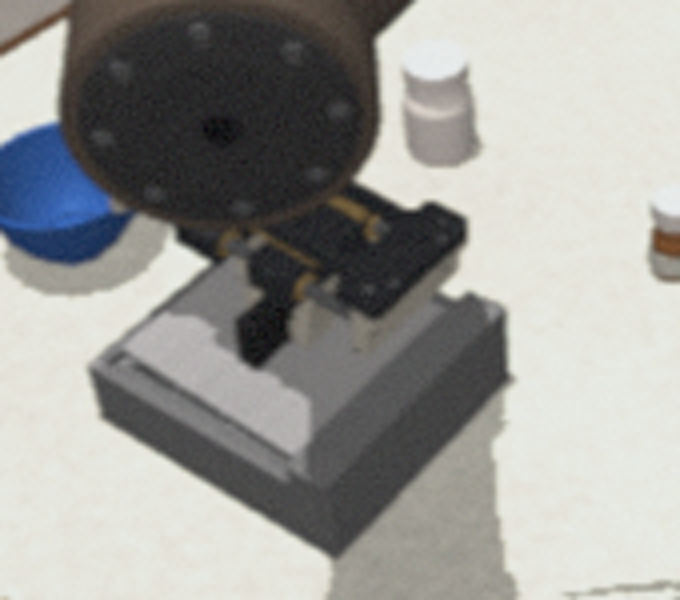

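View pics/w8.png

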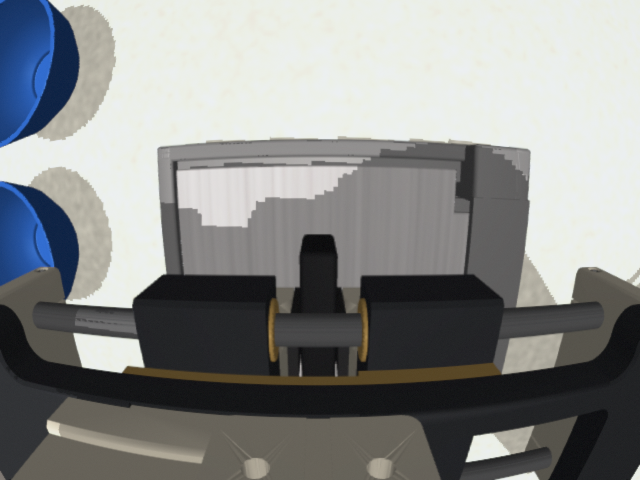

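Run:
```python
from h import *
s=np.load("w8.npy",allow_pickle=True).item();T=s["T"]
W=np.eye(4);W[:3,:3]=Ro.from_euler("z",TR[2],degrees=True).as_matrix();W[:2,3]=TR[:2]
M=np.array([(88,-78,46),(79,-70,46),(-60,-70,46),(-60,-52,60),(-60,-78,60),(-88,-78,60),(79,-40,46),(88,-40,46),(-60,-30,61),(-88,-30,61)])/1000
P=proj(s,M@W[:3,:3].T+W[:3,3],T);print(np.round(P,1).tolist())
C=np.array([(75,-65,5),(-53,-65,5),(-53,-45,5)])/1000
K=down(.010,0,.0341,0,-1);X=C@np.linalg.inv(K)[:3,:3].T+np.linalg.inv(K)[:3,3];X=X@T[:3,:3].T+T[:3,3]
print(np.round(proj(s,X,T),1).tolist())
im=s["image"].copy()
for p in P: cv2.circle(im,tuple(int(round(v*8)) for v in p),16,(0,0,255),-1,shift=3)
for p in proj(s,X,T): cv2.circle(im,tuple(int(round(v*8)) for v in p),16,(0,255,0),-1,shift=3)
cv2.imwrite("pics/w8o.png",cv2.resize(im[120:300,140:550],(0,0),fx=1.95,fy=1.95,interpolation=cv2.INTER_CUBIC))
```

```text
[[156.2, 144.3], [172.4, 159.1], [465.2, 159.5], [473.3, 201.7], [475.9, 141.4], [532.4, 147.3], [175.5, 219.5], [160.0, 219.6], [469.8, 251.8], [524.7, 252.9]]
[[174.4, 169.0], [456.2, 168.8], [453.9, 212.1]]
```

View pics/w8o.png

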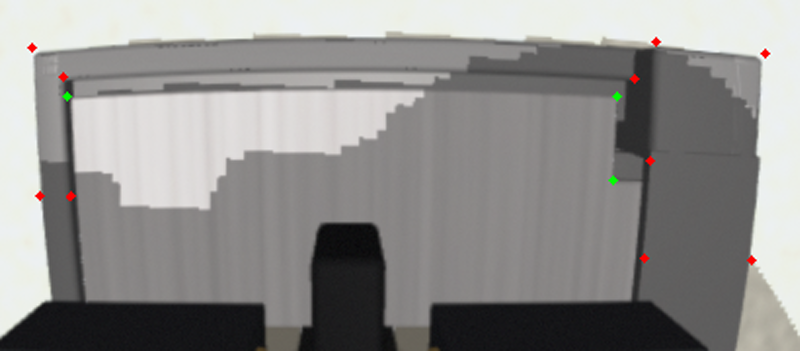

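Predicted and seen points agree within 1–2 mm: far wall gap about 6 mm, and the side gap slightly tight on the -y side. I'll shift 1 mm to +y and finish the swing.

>>> {"api": "send_rows", "payload": {
  "deltas": [
    {"dx":2.9,"dy":-1,"dz":-1.6,"ax":0,"ay":-0.4,"az":0,"fingers":0},
    {"dx":3,"dy":0,"dz":-1,"ax":0,"ay":-0.4,"az":0,"fingers":0},
    {"dx":0,"dy":0,"dz":0,"ax":0,"ay":0,"az":0,"fingers":0},
    {"dx":0,"dy":0,"dz":0,"ax":0,"ay":0,"az":0,"fingers":0}
  ]
}}

```text
clock: 13.22
tool_pos: [0.5494, 0.2121, 0.0761]
orientation: [165.7, 90.0, -11.5]
force: [-0.1, -0.7, -3.5]
opening: 0.0138
```

Run:
```python
from plant import ctrl
from h import *
o=ctrl.get_obs();T=toolT(o);cover_state(T);print(o["force"],o["moment"])
rel(T,goal(-76,40,0))
```

```text
tongue [-76.4   0.6  41.9] front [73.6  0.8 42. ] yaw,tilt,roll [ 0.05 -0.04 -0.01]
[-0.05834779 -0.67428352 -3.52001243] [ 0.03688886  0.15022749 -0.04268794]
d mm [ 2.   0.7 -0.4] rotvec/5deg [ 0.011 -0.008 -0.002]
```

Flat, 2 mm above the ledge by calculation. Lowering gently until contact.

>>> {"api": "send_rows", "payload": {
  "deltas": [
    {"dx":1,"dy":0,"dz":-0.4,"ax":0,"ay":0,"az":0,"fingers":0},
    {"dx":0.7,"dy":0,"dz":0,"ax":0,"ay":0,"az":0,"fingers":0},
    {"dx":0,"dy":0,"dz":0,"ax":0,"ay":0,"az":0,"fingers":0},
    {"dx":0,"dy":0,"dz":0,"ax":0,"ay":0,"az":0,"fingers":0}
  ]
}}

```text
clock: 13.72
tool_pos: [0.5501, 0.2123, 0.0744]
orientation: [-174.1, 90.0, 8.7]
force: [-0.2, -0.1, -2.1]
opening: 0.0139
```

Run:
```python
from plant import ctrl
from h import *
o=ctrl.get_obs();T=toolT(o);cover_state(T);print(o["force"],o["moment"])
```

```text
tongue [-75.8   0.8  40.2] front [74.2  0.9 40.3] yaw,tilt,roll [ 0.05 -0.    0.  ]
[-0.15710657 -0.11376131 -2.07001962] [ 0.05928361  0.11440994 -0.01288505]
```

>>> {"api": "send_rows", "payload": {
  "deltas": [
    {"dx":0.5,"dy":0,"dz":0,"ax":0,"ay":0,"az":0,"fingers":0},
    {"dx":0,"dy":0,"dz":0,"ax":0,"ay":0,"az":0,"fingers":0},
    {"dx":0,"dy":0,"dz":0,"ax":0,"ay":0,"az":0,"fingers":0}
  ]
}}

```text
clock: 14.1
tool_pos: [0.5502, 0.2124, 0.0741]
orientation: [-151.9, 90.0, 30.9]
force: [-1.5, 0.6, 2.7]
opening: 0.0135
```

```bash
python3 shot.py w9; python3 shot.py s9 side|head -1
python3 - <<'E'
from h import *
im=cv2.imread("pics/s9.png")[200:350,170:340]
cv2.imwrite("pics/s9c.png",cv2.resize(im,None,fx=4,fy=4,interpolation=cv2.INTER_CUBIC))
E
```

```text
14.1 [0.5502 0.2124 0.0741] [-151.87   89.98   30.94] [-1.5  0.6  2.7] 0.0135 [ 40.1  22.4 -22.5   0.  -45.  -37.3]
[[0.0, 0.049, -0.999], [0.0, -0.999, -0.049], [-1.0, -0.0, -0.0]]
14.15 [0.5502 0.2124 0.0741] [-152.97   89.98   29.84] [-2.5  0.5  2.2] 0.0137 [ 40.1  22.4 -22.5   0.  -45.  -37.3]
```

View pics/s9c.png

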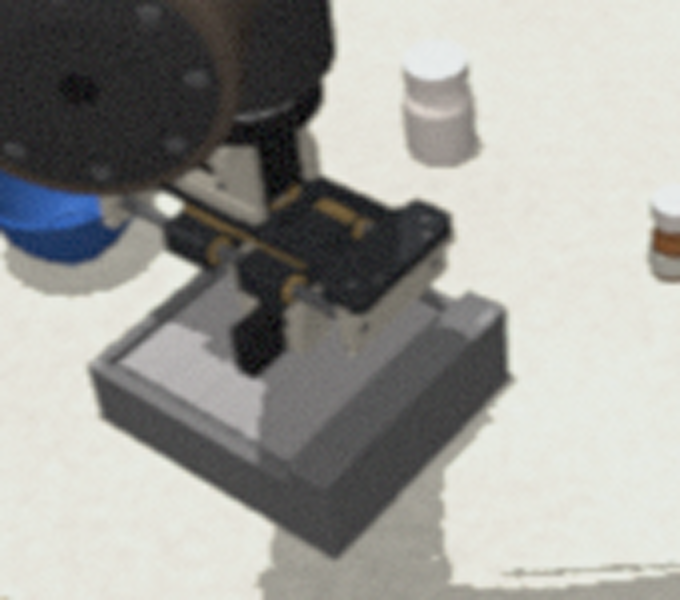

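View pics/w9.png

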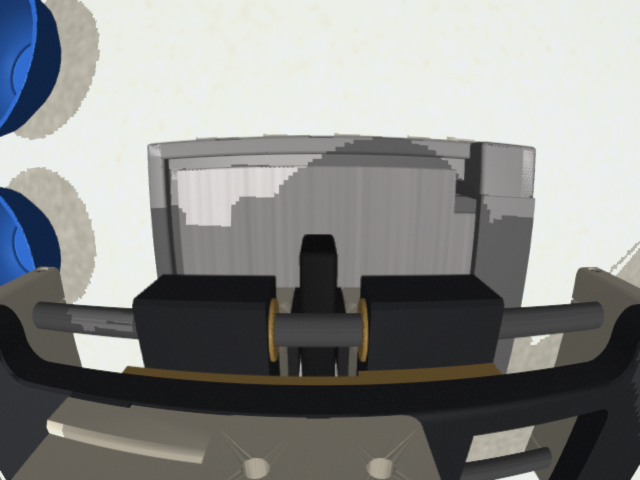

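Contact: the vertical force went from -3 N to +2.7 N at z≈40, with the cover flat inside the rim. Releasing and retreating straight up.

>>> {"api": "send_rows", "payload": {
  "deltas": [
    {"dx":0,"dy":0,"dz":0,"ax":0,"ay":0,"az":0,"fingers":0.35},
    {"dx":0,"dy":0,"dz":0,"ax":0,"ay":0,"az":0,"fingers":0.35},
    {"dx":0,"dy":0,"dz":0,"ax":0,"ay":0,"az":0,"fingers":0.35},
    {"dx":0,"dy":0,"dz":0,"ax":0,"ay":0,"az":0,"fingers":0.35},
    {"dx":-10,"dy":0,"dz":0,"ax":0,"ay":0,"az":0,"fingers":0.35},
    {"dx":-25,"dy":0,"dz":0,"ax":0,"ay":0,"az":0,"fingers":0.35},
    {"dx":-45,"dy":0,"dz":0,"ax":0,"ay":0,"az":0,"fingers":0.35},
    {"dx":-45,"dy":0,"dz":0,"ax":0,"ay":0,"az":0,"fingers":0.35},
    {"dx":-35,"dy":-40,"dz":0,"ax":0,"ay":0,"az":0,"fingers":0.35},
    {"dx":0,"dy":-50,"dz":0,"ax":0,"ay":0,"az":0,"fingers":0.35},
    {"dx":0,"dy":-30,"dz":0,"ax":0,"ay":0,"az":0,"fingers":0.35},
    {"dx":0,"dy":0,"dz":0,"ax":0,"ay":0,"az":0,"fingers":0.35}
  ]
}}

```text
clock: 15.7
tool_pos: [0.5437, 0.3339, 0.2333]
orientation: [39.2, 89.9, -137.9]
force: [-0.5, -0.3, 0.3]
opening: 0.0308
```

```bash
python3 shot.py w10; python3 shot.py s10 side|head -1; python3 shot.py t10 top|head -1
python3 - <<'E'
from h import *
im=cv2.imread("pics/s10.png")[230:350,170:320]
cv2.imwrite("pics/s10c.png",cv2.resize(im,None,fx=5,fy=5,interpolation=cv2.INTER_CUBIC))
E
```

```text
15.7 [0.5437 0.3339 0.2333] [  39.2    89.95 -137.88] [-0.5 -0.3  0.3] 0.0308 [ 49.   17.8  -5.8  -0.  -66.5 -46.1]
[[-0.001, 0.051, -0.999], [-0.001, -0.999, -0.051], [-1.0, 0.001, 0.001]]
15.75 [0.5438 0.3327 0.2333] [  44.58   89.92 -132.54] [ 0.2 -0.3  0.1] 0.0312 [ 49.   17.8  -5.8  -0.  -66.5 -46.1]
15.8 [0.5439 0.3319 0.2333] [  45.76   89.92 -131.41] [-0.3 -0.1 -0.4] 0.0307 [ 48.9  17.7  -5.8  -0.  -66.5 -46.1]
```

View pics/s10c.png

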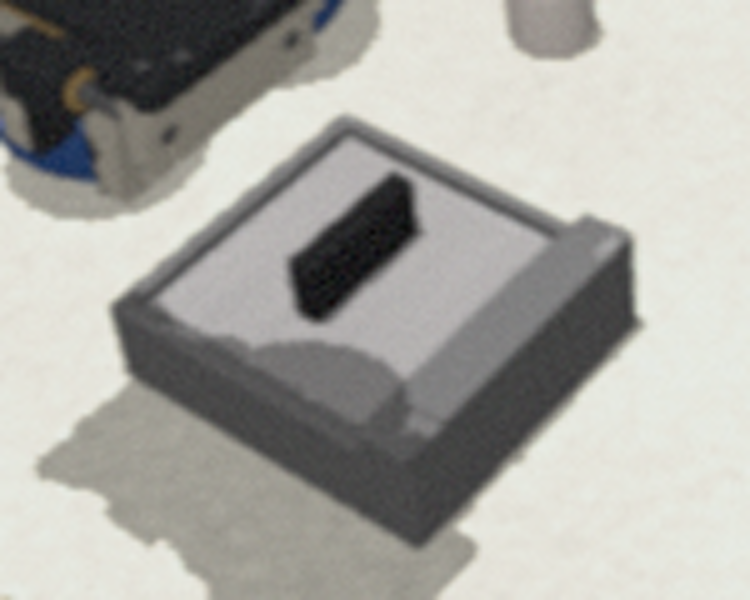

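View pics/w10.png

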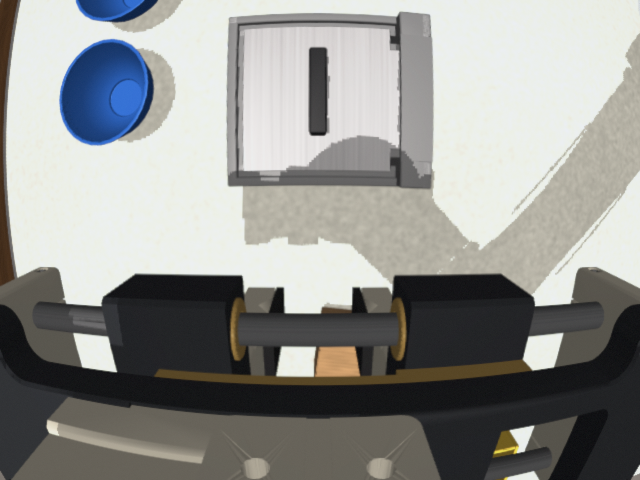

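View pics/t10.png

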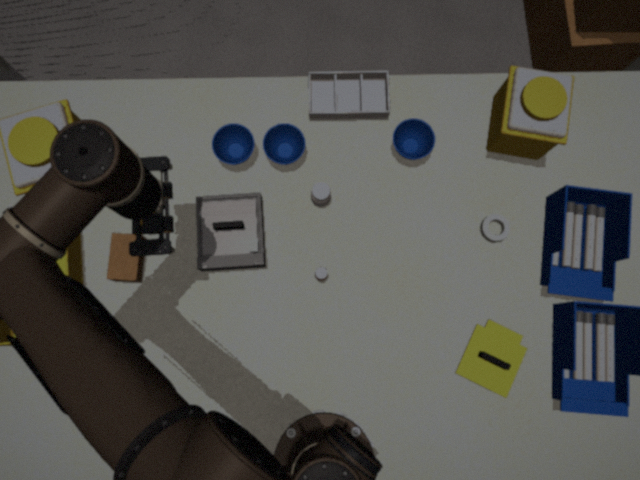

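The cover lies inside the rim with its tongue hidden under the lip, and the other things are unmoved. One numeric check of the released pose before handing in.

Run:
```python
from h import *
s=np.load("w10.npy",allow_pickle=True).item();im=s["image"]
cv2.imwrite("pics/w10c.png",cv2.resize(im[5:195,220:440],None,fx=3.6,fy=3.1,interpolation=cv2.INTER_CUBIC))
a=np.load("top0.npy",allow_pickle=True).item()["image"];b=cv2.imread("pics/t10.png")
for n,(x,y) in dict(jar=(320,193),vial=(321,273),tape=(493,228),bowl=(284,144),bowlb=(233,144),bowlc=(413,139)).items():
    t=a[y-12:y+13,x-12:x+13];r=cv2.matchTemplate(b[y-22:y+23,x-22:x+23],t,cv2.TM_CCOEFF_NORMED);_,v,_,p=cv2.minMaxLoc(r);print(n,round(v,2),p[0]-10,p[1]-10)
```

```text
jar 0.99 0 0
vial 0.98 0 0
tape 0.99 0 0
bowl 0.95 0 0
bowlb 0.94 0 0
bowlc 0.93 0 0
```

View pics/w10c.png

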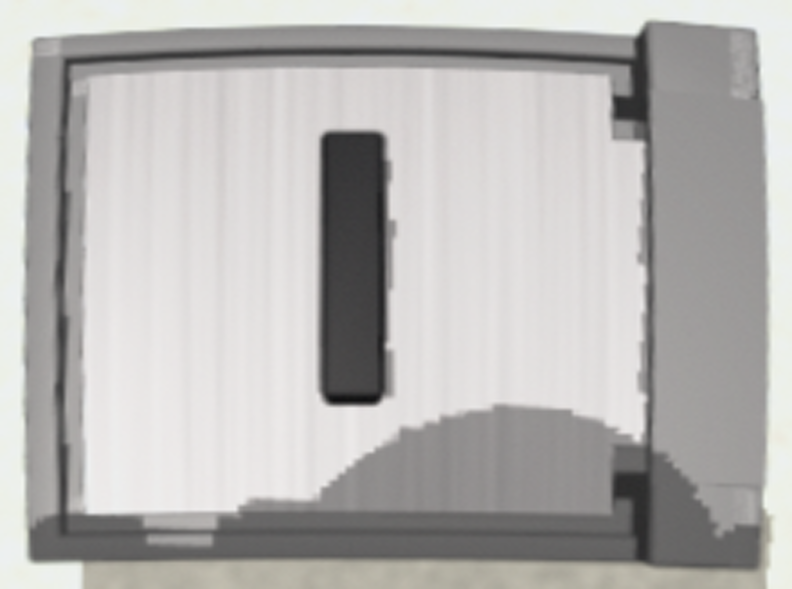

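The crop shows the ledge as an even strip round the three open sides, with the tongue running under the lip. The objects checked moved 0 px. Handing in.

```bash
python3 -c "
from plant import ctrl
o=ctrl.get_obs();print(o['clock'],abs(o['qvel']).max() if hasattr(o['qvel'],'max') else o['qvel'])
print(ctrl.close_job())"
```

```text
15.85 0.6191680206479326
the job is handed in; nothing more can be done
None
```

The cover is on the tray. I hooked its tongue under the lip at a 14° tilt, swung the far end down flat onto the ledge, and let go. The job was handed in at about 15.9 s, with the gripper clear of everything.

- **Seating:** the cover touched the ledge at a computed height of 40 mm, 0° tilt, and the vertical reading went from about -3 N to +2.7 N. After release, the pictures show it flat inside the rim, with the ledge as an even strip on the three open sides and the tongue under the lip.
- **Forces:** no reading went above about 4 N.
- **Other objects:** the bowls, vial, jar and tape showed no shift in the top view. I checked the carton and the yellow cover only by eye; the arm was near the carton at the end but above it.
- **Disagreements:** the top and wrist cameras differed by about 1.5 mm on the tray's sideways position. The wrist camera also read about 1.5% small. Both were within the seating play. After release I did not work out the cover's final pose in numbers; that check is from the pictures only.

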